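# Slide the laser module onto its rail until the catch holds it

## Task

Pick up the red laser module, thread its carriage onto the tapered open end of the T rail, lens first, and slide it along until the two sprung rollers click into the notches in its sides and hold it there. Stop pushing at the click: do not force it on past the catch and jam the orange sprung buffer. Let go and leave it held, and do not disturb the bottle, the cleaning cassette or the tin.

Things in the scene. Friction and masses are not known exactly. Their poses are not given: they have to be found in the camera images.
- laser: Loose laser module, 0.26 to 0.5 kg: red housing on a black carriage. Origin: centre of the carriage's underside; x forward (lens), y left, z up. Carriage 90 mm long (x -45 to 45), 58 wide, 26 high: a channel open below and at both ends. Deck z 18 to 26; channel 43 mm wide inside (z 6 to 18); two lips (z 0 to 6) with a 29 mm slot between them.
- laser_grip (a point): Centre of the red housing, where to hold it across its 36 mm width: at x = -8, y = 0, z = 54 mm in the module's frame, same axes. Housing x -39 to 23, y -18 to 18, z 26 to 72 mm, with aluminium fins on top to 76; lens barrel (24 mm diameter, z = 52) in front, x 23 to 33.
- laser_notch (a point): Middle of the carriage's deck (x = 0, y = 0, z = 22 mm in the module's frame, same axes). Level with it each side edge of the deck, 29 mm out, has a 45 degree V notch 7 mm deep for the rollers. Only the front of the deck is chamfered (29 to 22 mm half width over x = 24 to 44), so it enters the catch lens first only.
- rail: Aluminium T rail fixed to the table, 230 mm long, 28 high; place and yaw vary. Origin on the table under the tip of its open end; x points inwards along the rail, the way to slide; z up. Head 40 mm wide, z 18 to 28; web 22 wide below. The deck rides on the head: threaded on, the module's origin is 10 mm above the table (2 mm lift play), on the centre line (1.5 mm side play), x along the rail's x.
- rail_tip (a point): Tip of the rail's open end, 23 mm above the table, same axes as the rail. Here the head is only 28 mm wide and 5 high (z 20.5 to 25.5); it tapers up to its full 40 x 10 mm over the first 18 mm. The module starts off the rail, on this side of it.
- rail_far (a point): Top of the rail's closed far end (230 mm along). A dark steel catch unit, 116 mm wide, straddles the rail before it: roller cheeks 34 mm high (rollers 37) beside the rail, then a 46 mm high bridge with the buffer. Where it is clamped varies and is not measured: the module's origin when home is 115 to 155 mm along the rail. Find it by touch or sight.
- roller_l (a joint): Sprung brass roller (12 mm diameter) of the catch, left of the rail; metres pushed outward: 0 when free, about 0.005 while the plain deck side passes, about 0.001 in the notch. Push needed: 5 to 15 N while the chamfers spread the rollers (44 to 20 mm short of home), then 1 to 8 N, then they snap in; past home it climbs to some 15 N 1 mm on, 25 to 35 N 3 mm on, then the catch gives way.
- roller_r (a joint): The same roller on the right side of the rail, same values.
- buffer (a joint): Orange sprung buffer plate facing the open end; metres pushed in along the rail: 0 free, touched 7 mm short of home, 0.006 to 0.007 with the module home, 0.013 when it has been forced past the catch, 0.015 end of travel. Spring 1.4 N at 0, 3.9 N at 0.007; it pushes the module back unless the rollers hold it.
- bottle: white squeeze bottle, 50 mm diameter, 135 mm high, standing; origin at the centre of its underside. Leave alone
- cleaner: grey fibre cleaning cassette, 48 x 105 x 35 mm, lying; origin at the centre of its underside, long along its y. Leave alone
- tin: small metal tin, 46 x 64 x 21 mm; origin at the centre of its underside. Leave alone

How it is judged:
On the way:
1. the carriage is threaded on the rail's open end, upright, lens first, and not yet at the buffer (x of laser in the frame of rail between 0 and 0.165 m and y of laser in the frame of rail between -0.004 and 0.004 m and z of laser in the frame of rail between 0.006 and 0.0145 m and angle between the x axis of laser and the x axis of rail, either way round below 0.1 rad and value of joint buffer below 0.002 m and x of rail_tip in the frame of laser below 0 m), for 0.1 s.
At the end, for the whole second after the job is handed in: the module stands on the rail at rest and released, in line with it within 4 degrees, with the buffer pressed in 4.5 to 9.5 mm and both rollers in its notches (each pushed out less than 2.5 mm) (value of joint buffer between 0.0045 and 0.0095 m and value of joint each of roller_l, roller_r below 0.0025 m and x of laser in the frame of rail between 0.105 and 0.165 m and y of laser_grip in the frame of rail between -0.006 and 0.006 m and z of laser in the frame of rail between 0.006 and 0.0145 m and angle between the x axis of laser and the x axis of rail, either way round below 0.07 rad and linear speed of laser below 0.01 m/s); the robot touches nothing.
It fails at once if the module was forced on past the catch: buffer pressed in more than 13 mm (value of joint buffer above 0.013 m).
It fails at once if the bottle was moved more than 15 mm or tipped (distance of bottle from where it was at the start of the episode above 0.015 m or angle between bottle's own z axis and vertical above 0.3 rad).
It fails at once if the cleaning cassette was moved more than 15 mm (distance of cleaner from where it was at the start of the episode above 0.015 m).
It fails at once if the tin was moved more than 15 mm (distance of tin from where it was at the start of the episode above 0.015 m).
It also fails if it takes over 51 s, if anything falls off the work surface, if the arm or the gripper's body presses on something with over 40 N, if the wrist force passes 120 N, or if a joint passes its speed limit or range.

## Robot

A 7-joint arm with a two-finger parallel gripper is mounted at the origin on a cart in front of the work surface, level with it; the furniture and walls round the work are solid. World frame = base frame: x ahead of the robot, y to its left, z up, the work surface at z = 0. Lengths are in m, angles in rad, forces in N, time in s.
With the tool pointing down it reaches from about 0.375 to 0.925 m from the base axis. Payload 3.1 kg.
Tool frame: the origin (TCP) lies between the finger pads; the fingertips stand 19 mm ahead of it and the grasp point (between the pads) is the TCP; z points along the fingers, y is the line along which they close (so a half turn about z gives the same grasp; the last joint's range is limited). The gripper opens to 85 mm and grips with 20 to 120 N. Pads are 22 mm wide; open, the fingers measure 114 mm over their backs; the gripper's body (76 mm by 85 mm) begins 54 mm behind the grasp point. The pads swing forward as they close: fully open they stand 13 mm farther back than shut.
Start: joints at [-1.351, 0.383, 0.044, 1.598, -0.018, 1.161, -0.05], TCP at [0.203, 0.617, 0.228] pointing down, gripper open.
Joint ranges: [-2.61, 2.61], [-0.41, 2.15], [-1.48, 1.57], [0, 2.5], [-1.57, 4.71], [0.05, 1.97], [-2.85, 2.85]. Speed limits (rad/s): [2.79, 2.79, 3.14, 3.14, 3.14, 3.14, 3.14].

## Interface

Orientations are given as a unit quaternion [x, y, z, w].
In Python, from bench import move_ptp, movel, move_j, move_gripper, pause, inverse_kinematics, read_camera, camera_params, MotionError, sign_off, look_for, tip_of, read_time_s, read_qpos, read_joint_vel, read_effort, read_eef_pos, read_tcp_rot, read_ft_force, read_ft_torque, read_finger_gap, read_grasp_force gives the robot as it stands. Calls block until the motion is done:
- move_ptp(position, orientation): joint-space move of the TCP to a pose.
- movel(position, orientation=None, speed=0.15): straight line of the TCP; orientation=None keeps the orientation; speed is the mean speed in m/s.
- move_j(angles): joint-space move.
- move_gripper(opening, effort=None): finger opening in m; effort is the grip in N (None keeps the last); returns when the fingers have stopped.
- pause(seconds).
- inverse_kinematics(position, orientation): joint angles nearest the present ones, or None.
- read_camera(name): name is "scene" or "top" or "wrist"; returns the picture (480x640x3 uint8, red, green, blue); there is no depth.
- camera_params(name): a dict with "K" (3x3 intrinsics, pixels), "camera_from_world" (4x4, takes a point from world to camera coordinates). Camera axes: x right, y down, z forward; pixel columns grow to the right and rows downward; lengths in m; the calibration is good to about 2 mm. A picture is of the moment at which its call begins: read the wrist's pose just before it. camera_params takes no time and is no camera call; for the wrist camera it gives the pose at the moment of the call.
A pose or a line that the arm cannot do raises MotionError and nothing moves.
- sign_off(): hands the job in; it is judged then, once.
Trained networks look in the newest picture that a camera, given by its name, has taken for a name from the list of things; names that differ only in an ending like _2 or _b are one class to them, and where a whole thing is asked for, a point or a joint stands for the part that bears it (a point fixed in the world has none). Each returns a list of dicts, best first, with "confidence" (0 to 1); they miss things now and then, are a little off and sometimes report something else, mostly with a low value. They report only what shows in the picture. A call takes as long as a camera call.
- look_for(camera, name): "at" ([column, row] in pixels, amid what is visible of it).
- tip_of(camera, name): "at" ([column, row] in pixels: a listed point, or the origin of a listed thing).
Readings, each from a call of its own:
- read_time_s(): time.
- read_qpos(): joint angles.
- read_joint_vel(): joint speeds.
- read_effort(): joint torques, N m.
- read_eef_pos(): TCP position.
- read_tcp_rot(): TCP orientation.
- read_ft_force(): force on the tool from outside, world axes, zero at the start.
- read_ft_torque(): the same for the moment, N m.
- read_finger_gap(): finger opening in m.
- read_grasp_force(): force on a finger pad.
Only numpy, scipy, OpenCV 4.12 (cv2) and the standard library are available. Lean on these libraries where they do the work, as an engineer would, in place of code of your own. Each camera call takes 0.05 s, during which the arm holds its last target. There are 200 camera calls.

## Working session

There is one attempt and no reset: what is moved stays moved. The work goes in short steps, each a Python script; the robot and the scene stay as the last script left them, time stands still between calls to the robot, and variables do not carry over. Pictures are saved under pics/ and viewed, at most 11 in all, crops included, and the job is handed in when it is done.

```bash
mkdir -p pics; ls; cat > h.py <<'E'
import numpy as np, cv2
from bench import *
def ray(cam,px):
    p=camera_params(cam);K=np.array(p["K"]);T=np.array(p["camera_from_world"])
    R,t=T[:3,:3],T[:3,3]
    return -R.T@t, R.T@np.linalg.solve(K,[px[0],px[1],1])
def onz(cam,px,z):
    o,d=ray(cam,px); return o+d*(z-o[2])/d[2]
def proj(cam,P):
    p=camera_params(cam);K=np.array(p["K"]);T=np.array(p["camera_from_world"])
    q=K@(T[:3,:3]@np.array(P)+T[:3,3]); return q[:2]/q[2]
def save(cam,n):
    im=np.array(read_camera(cam)); cv2.imwrite(f"pics/{n}.png",im[:,:,::-1]); return im
E
python3 - <<'E'
from h import *
Z=dict(laser=0,laser_grip=.054,laser_notch=.022,rail=0,rail_tip=.023,rail_far=.028,bottle=0,cleaner=0,tin=0)
for c in("top","scene"):
    save(c,c+"0")
    for n in Z:
        for r in tip_of(c,n)[:2]: print(c,n,np.round(r["at"],1),round(r["confidence"],2),np.round(onz(c,r["at"],Z[n]),4))
    for n in("roller_l","roller_r","buffer"):
        for r in look_for(c,n)[:2]: print(c,n,np.round(r["at"],1),round(r["confidence"],2),np.round(onz(c,r["at"],.03),4))
print(read_time_s(),read_tcp_rot(),read_eef_pos())
E
```

```text
pics
top laser [203.2 259.2] 0.79 [0.541 0.36  0.   ]
top laser_grip [205.3 262.8] 0.79 [0.5309 0.344  0.054 ]
top laser_notch [207.2 260. ] 0.92 [0.5383 0.3466 0.022 ]
top rail [293.8 288. ] 0.8 [0.4792 0.1563 0.    ]
top rail [292.  284.4] 0.18 [0.4872 0.1604 0.    ]
top rail_tip [294.  284.1] 0.77 [0.4879 0.1553 0.023 ]
top rail_far [307.1 181.5] 0.75 [0.7146 0.1295 0.028 ]
top rail_far [201.2 266.3] 0.29 [0.5242 0.358  0.028 ]
top bottle [404.3 228.5] 0.85 [ 0.6157 -0.0908  0.    ]
top cleaner [352.7 287.7] 0.63 [0.4815 0.0249 0.    ]
top tin [215.2 194.9] 0.81 [0.6869 0.3373 0.    ]
top roller_l [313.5 219.4] 0.39 [0.63   0.1144 0.03  ]
top roller_r [313.5 219.4] 0.39 [0.63   0.1144 0.03  ]
scene laser [248.2 213.4] 0.72 [0.5384 0.3625 0.    ]
scene laser_grip [244.5 199.8] 0.94 [0.5288 0.3435 0.054 ]
scene laser_notch [249.3 206.8] 0.86 [0.5409 0.356  0.022 ]
scene rail [266.6 285.6] 0.69 [0.488  0.1475 0.    ]
scene rail_tip [263.2 272.4] 0.87 [0.489  0.1606 0.023 ]
scene rail_tip [264.1 286.2] 0.49 [0.4768 0.1284 0.023 ]
scene rail_far [374.8 241.7] 0.75 [0.7119 0.1266 0.028 ]
scene rail_far [248.2 206.2] 0.28 [0.5373 0.3517 0.028 ]
scene bottle [398.5 352.4] 0.73 [ 0.6177 -0.0899  0.    ]
scene cleaner [290.6 335.1] 0.92 [0.4784 0.025  0.    ]
scene tin [313.5 200.5] 0.97 [0.6852 0.3331 0.    ]
scene roller_l [325.  239.8] 0.58 [0.6285 0.1767 0.03  ]
scene roller_r [325.  239.8] 0.58 [0.6285 0.1767 0.03  ]
scene buffer [354.1 243. ] 0.67 [0.6735 0.1412 0.03  ]
scene buffer [310.2 264.8] 0.23 [0.5713 0.1298 0.03  ]
1.3 [ 1.58178267e-01  9.87410571e-01 -1.98562783e-05 -1.44048335e-05] [0.2030622  0.61745134 0.22776215]
```

```bash
python3 -c "
import cv2,numpy as np
a=cv2.imread('pics/top0.png');b=cv2.imread('pics/scene0.png')
print(a.shape)"
```

```text
(480, 640, 3)
```

View pics/top0.png

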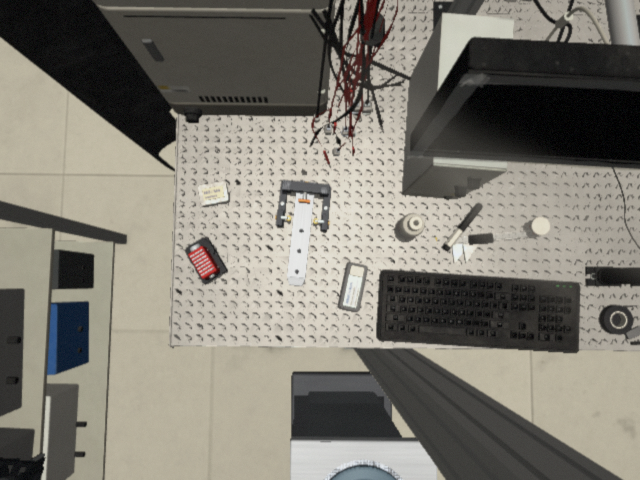

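View pics/scene0.png

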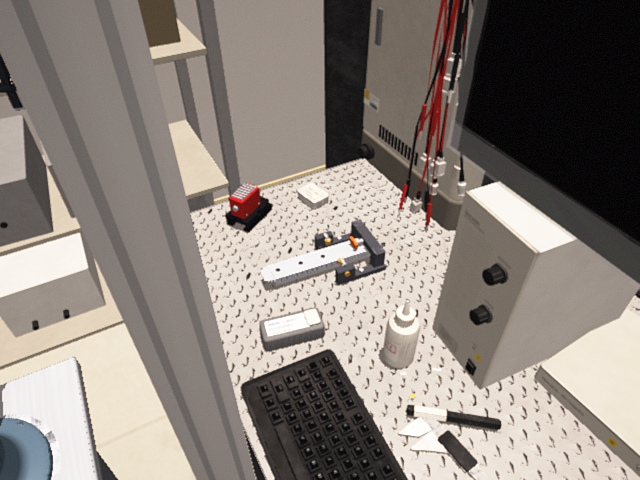

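The top view shows the module at (205,260), the rail running from (296,284) up to (307,185) with the catch at (303,205), and the tin, bottle and cassette clear of the rail line. In the scene view the lens seems to face the lower left, around (236,208). I'll use the wrist camera to get its yaw.

```bash
python3 - <<'E'
from h import *
q=read_tcp_rot()
move_ptp([0.47,0.33,0.27],q)
im=save("wrist","w0")
for n,z in dict(laser=0,laser_grip=.054,laser_notch=.022,rail_tip=.023,rail_far=.028,rail=0).items():
    for r in tip_of("wrist",n)[:2]: print(n,np.round(r["at"],1),round(r["confidence"],2),np.round(onz("wrist",r["at"],z),4))
print(read_time_s(),read_eef_pos(),read_qpos(),ray("wrist",[320,240]))
np.save("w0.npy",camera_params("wrist")["camera_from_world"])
E
```

```text
laser [360.8 247.1] 0.96 [0.539  0.3492 0.    ]
laser_grip [360.5 258.3] 0.79 [0.5329 0.3457 0.054 ]
laser_notch [168.6 263.8] 0.74 [0.4872 0.1498 0.022 ]
laser_notch [362.2 250.5] 0.6 [0.5366 0.3489 0.022 ]
rail_tip [170.  260.7] 0.65 [0.4844 0.1527 0.023 ]
rail [173.4 259.6] 0.83 [ 0.4892  0.1446 -0.    ]
3.1167 [0.46963438 0.33062449 0.26985165] [-0.89060186  0.20560801  0.23569913  1.74609858 -0.05121293  1.19611024
  0.61343989] (array([0.40825791, 0.35018525, 0.41543065]), array([ 0.25529533, -0.09965901, -0.96195731]))
```

View pics/w0.png

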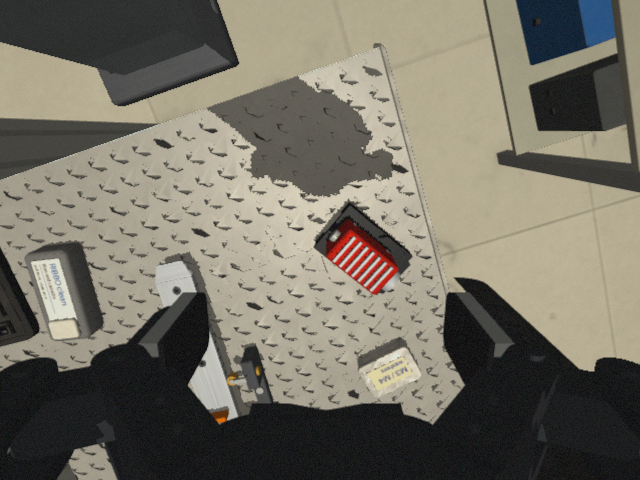

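The wrist view shows the module at (362,250). Its lens barrel is at (335,237), so it faces upper left in the image. Next I'll fit its pose from the red silhouette and take a wrist view over the rail.

```bash
python3 - <<'E'
from h import *
from scipy.optimize import minimize
im=cv2.imread("pics/w0.png").astype(int); b,g,r=[im[:,:,i] for i in range(3)]
m=((r>90)&(r>2*g)&(r>2*b)).astype(np.uint8)
n,l,s,_=cv2.connectedComponentsWithStats(cv2.morphologyEx(m,cv2.MORPH_CLOSE,np.ones((9,9))))
m=(l==1+np.argmax(s[1:,4])).astype(np.uint8)
H=cv2.convexHull(cv2.findNonZero(m)); M=cv2.fillConvexPoly(np.zeros((480,640),np.uint8),H,1)
T=np.load("w0.npy");K=np.array(camera_params("wrist")["K"])
B=np.array([[x,y,z] for x in(-.039,.023) for y in(-.018,.018) for z in(.026,.072)])
def f(p):
    c,s=np.cos(p[2]),np.sin(p[2])
    W=B@np.array([[c,s,0],[-s,c,0],[0,0,1]])+[p[0],p[1],0]
    q=(T[:3,:3]@W.T+T[:3,3:]); q=K@q; q=(q[:2]/q[2]).T
    h=cv2.convexHull(np.round(q*16).astype(np.int32))
    P=cv2.fillConvexPoly(np.zeros((480,640),np.uint8),h,1,cv2.LINE_8,4)
    return 1-(P&M).sum()/(P|M).sum()
best=min((minimize(f,[.538,.352,a],method="Nelder-Mead",options=dict(initial_simplex=[[.538,.352,a],[.546,.352,a],[.538,.36,a],[.538,.352,a+.2]])) for a in np.arange(-np.pi,np.pi,.4)),key=lambda o:o.fun)
print(best.x,best.fun,H[:,0].min(0),H[:,0].max(0))
for a in (0,np.pi): print(minimize(f,[*best.x[:2],best.x[2]+a],method="Nelder-Mead").fun)
yaw=np.radians(-7.6)
from scipy.spatial.transform import Rotation as R
R0=R.from_quat(read_tcp_rot()).as_matrix(); print(R0.round(2))
# tool x horizontal dir; rotate so tool x is along the rail, nearest half turn keeps camera looking same way
cur=np.arctan2(R0[1,0],R0[0,0]); print("toolx yaw",cur)
d=(yaw-cur+np.pi/2)%np.pi-np.pi/2
q=(R.from_euler("z",d)*R.from_quat(read_tcp_rot())).as_quat()
move_ptp([.58,.145,.29],q)
save("wrist","w1"); np.save("w1.npy",camera_params("wrist")["camera_from_world"])
for n,z in dict(rail_tip=.023,rail_far=.028).items():
    for r in tip_of("wrist",n)[:2]: print(n,np.round(r["at"],1),round(r["confidence"],2),np.round(onz("wrist",r["at"],z),4))
for n,z in dict(roller_l=.035,roller_r=.035,buffer=.035).items():
    for r in look_for("wrist",n)[:2]: print(n,np.round(r["at"],1),round(r["confidence"],2),np.round(onz("wrist",r["at"],z),4))
print(read_time_s(),read_qpos())
E
```

```text
[0.54041088 0.34843517 0.49616773] 0.25315287603814207 [326 229] [398 293]
0.2529230769230769
0.2601650871293183
[[-0.95  0.31 -0.  ]
 [ 0.31  0.95 -0.  ]
 [ 0.   -0.   -1.  ]]
toolx yaw 2.8251582884969104
rail_tip [321.  102.2] 0.75 [0.4883 0.1547 0.023 ]
roller_l [356.  237.6] 0.62 [0.629 0.173 0.035]
roller_l [291.7 239.1] 0.44 [0.6219 0.1053 0.035 ]
roller_r [356.  237.6] 0.62 [0.6293 0.1724 0.035 ]
roller_r [291.7 239.1] 0.44 [0.6222 0.1047 0.035 ]
buffer [323.8 282. ] 0.84 [0.675  0.1314 0.035 ]
4.2833 [-0.61718318  0.24223449  0.35596711  1.6705631  -0.0886152   1.24526737
  1.19893007]
```

View pics/w1.png

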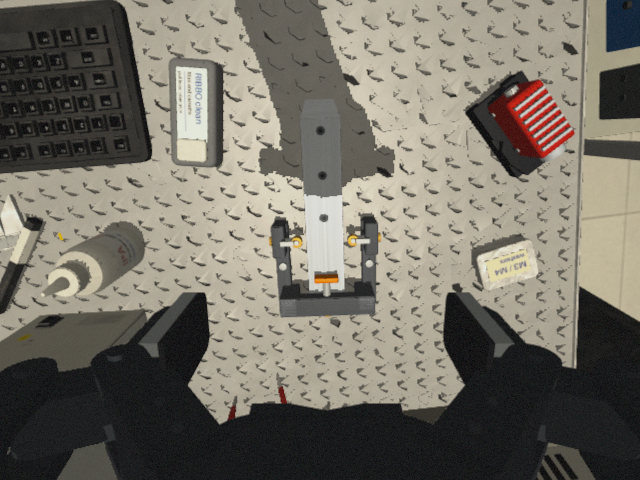

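The rail is clear here: tip at (321,101), head edges near columns 303 and 341 at row 190, rollers at (297,241) and (352,240), buffer at (325,278). The module fit is poor, so I'll zoom in on both views.

```bash
python3 - <<'E'
import cv2,numpy as np
a=cv2.imread("pics/w0.png")[195:305,305:425];b=cv2.imread("pics/w1.png")[60:190,455:585]
c=cv2.imread("pics/w1.png")[90:300,265:390]
f=lambda i,s:cv2.resize(i,None,fx=s,fy=s,interpolation=cv2.INTER_CUBIC)
o=np.zeros((600,800,3),np.uint8)
A=f(a,2.5);o[:275,:300]=A;B=f(b,2.4);o[285:597,:312]=B;C=f(c,2.8);o[:588,320:670]=C
cv2.imwrite("pics/z.png",o)
E
```

```text
(no output)
```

View pics/z.png

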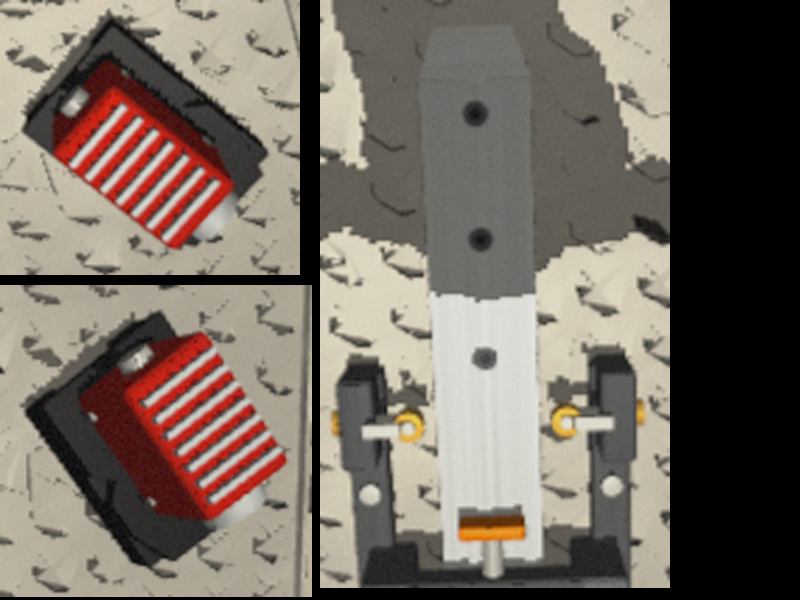

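The zoom changes my reading. The silver barrel at lower right, on the chamfered deck end, is the lens, and the small fitting at the other end is a rear connector. I'll compute poses from the corners.

```bash
cat > pose.py <<'E'
from h import *
K=np.array(camera_params("wrist")["K"])
def bz(T,px,z):
    R,t=T[:3,:3],T[:3,3];o=-R.T@t;d=R.T@np.linalg.solve(K,[*px,1]);return (o+d*(z-o[2])/d[2])[:2]
T0,T1=np.load("w0.npy"),np.load("w1.npy")
A=lambda u,v:(305+u/2.5,195+v/2.5); B=lambda u,v:(455+u/2.4,60+(v-285)/2.4); C=lambda u,v:(265+(u-320)/2.8,90+v/2.8)
for T,F,c in((T0,A,[(118,88),(62,152),(232,185),(178,248)]),(T1,B,[(205,335),(130,385),(287,458),(210,520)])):
    RL,RR,FL,FR=[bz(T,F(*x),.072) for x in c]
    f=(FL+FR)/2-(RL+RR)/2; s=(RL+FL)/2-(RR+FR)/2
    print("grip",(RL+RR+FL+FR)/4,"len",np.hypot(*f),"wid",np.hypot(*s),"yaw",np.arctan2(f[1],f[0]),np.arctan2(-s[0],s[1]))
l1,l2,r1,r2=[bz(T1,C(*x),.028) for x in((419,80),(443,560),(529,80),(543,550))]
print("edges",l1,l2,r1,r2,"yaws",[np.arctan2(*(b-a)[::-1]) for a,b in((l1,l2),(r1,r2))],"w",np.hypot(*(l1-r1)),np.hypot(*(l2-r2)))
t=(bz(T1,C(432,27),.0255)+bz(T1,C(522,27),.0255))/2; print("tip",t)
ro=[bz(T1,C(*x),.037) for x in((410,425),(565,422))]; print("rollers",ro,"home",np.mean(ro,0),np.hypot(*(np.mean(ro,0)-t)), "gap",np.hypot(*(ro[0]-ro[1])))
E
python3 pose.py
```

```text
grip [0.53278143 0.34656036] len 0.0574810064598258 wid 0.03164844928783129 yaw 0.5400991093997713 0.5826350368119795
grip [0.53060447 0.34744094] len 0.058591851074007106 wid 0.032241393936348686 yaw 0.5425434367290939 0.5393589054795945
edges [0.50145072 0.13212488] [0.68438171 0.11495153] [0.50648324 0.17091945] [0.68527592 0.15497317] yaws [np.float64(-0.09360447362822591), np.float64(-0.08895326529243225)] w 0.03911962120044474 0.0400316270529467
tip [0.48620484 0.15493139]
rollers [array([0.62482969, 0.11115727]), array([0.63119272, 0.16922937])] home [0.62801121 0.14019332] 0.14257017846492578 gap 0.05841966849219261
```

```bash
cat >> h.py <<'E'
from scipy.spatial.transform import Rotation as R
TIP=np.array([.4865,.1537]); YAW=-.096; ZG=.055
U=np.array([np.cos(YAW),np.sin(YAW)]); N=np.array([-U[1],U[0]])
def quat(yaw,flip=np.pi):  # tool down, tool x at yaw+flip
    a=yaw+flip; return (R.from_euler("z",a)*R.from_euler("x",np.pi)).as_quat()
def tcp(x,y=0,z=.011):  # module origin in rail frame -> TCP position
    p=TIP+U*(x-.008)+N*y; return [*p,z+ZG]
E
python3 - <<'E'
from h import *
g=[.5317,.3470]; qg=quat(.542); qr=quat(YAW)
for p,q in(([*g,.2],qg),([*g,ZG],qg),(tcp(-.065,0,.1),qr),(tcp(-.065),qr),(tcp(.15),qr)): 
    s=inverse_kinematics(p,q); print(None if s is None else np.round(s,2))
move_ptp([*g,.17],qg)
movel([*g,ZG],qg,speed=.12)
move_gripper(.02,60)
print("gap",read_finger_gap(),read_grasp_force(),read_ft_force(),read_time_s())
movel([*g,.15],qg,speed=.15)
print("gap",read_finger_gap(),read_ft_force())
move_ptp(tcp(-.065,0,.06),qr)
print(read_eef_pos(),tcp(-.065,0,.06),read_ft_force(),read_time_s())
save("wrist","w2");save("scene","s2");np.save("w2.npy",camera_params("wrist")["camera_from_world"])
E
```

```text
[-0.77  0.38  0.16  1.67 -0.07  1.1   1.52]
[-0.76  0.55  0.14  1.76 -0.1   0.84  1.55]
[-0.75  0.07  0.3   2.16 -0.03  0.92  1.04]
[-0.73  0.24  0.29  2.21 -0.1   0.7   1.11]
[-0.53  0.56  0.32  1.74 -0.22  0.87  1.36]
gap 0.034365584810942214 60.42871713638306 [-0.33427983  0.21059139  2.53690003] 6.8583
gap 0.03416693209244666 [-0.15836068 -0.70024563 -3.48934878]
[0.41539909 0.16233884 0.11559716] [np.float64(0.41383612573643785), np.float64(0.16069724067109564), 0.11499999999999999] [ 1.11358405 -0.17051896 -2.10798902] 8.5333
```

```bash
python3 - <<'E'
import cv2,numpy as np
a=cv2.imread("pics/w2.png")[:,:];b=cv2.imread("pics/s2.png")[140:340,180:400]
o=np.zeros((480,800,3),np.uint8);o[:,:480]=a[:,80:560];o[:290,480:799]=cv2.resize(b,(319,290));cv2.imwrite("pics/z2.png",o)
E
python3 -c "from h import *;pause(.2);print(read_eef_pos(),read_ft_force())"
```

```text
[0.414801   0.16182022 0.11533912] [ 0.31319734  0.32084342 -3.16342053]
```

View pics/z2.png

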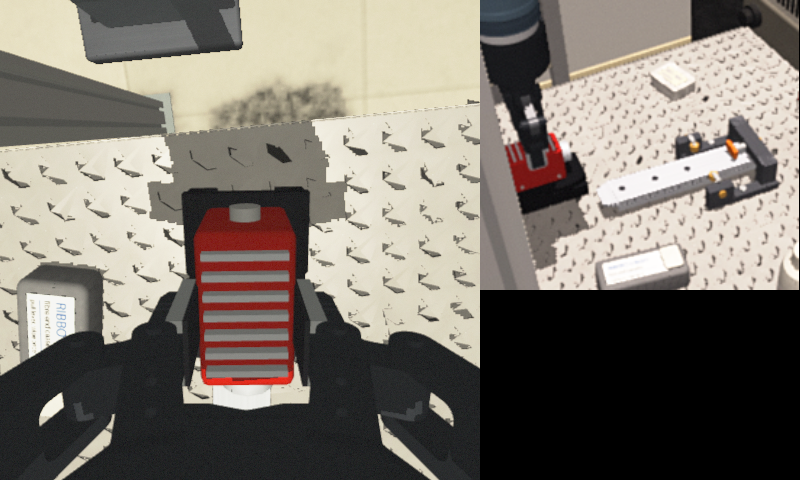

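The module is held squarely at the image centre, level, with its lens towards the rail tip. Next I'll lower it and thread it on with force monitoring.

```bash
cat >> h.py <<'E'
def rail(v): v=np.array(v);return np.array([v[:2]@U,v[:2]@N,v[2]])
def where(): # module origin in the rail frame from the measured TCP
    p=read_eef_pos();r=rail([*(np.array(p[:2])-TIP),p[2]-ZG]);r[0]+=.008;return r
E
python3 - <<'E'
from h import *
movel(tcp(-.065,0,.011),quat(YAW),speed=.1); pause(.3)
F0=rail(read_ft_force()); w=where(); print(F0.round(2),(w*1e3).round(2))
e=np.array([-.065,0,.011])-w; print("time",read_time_s())
y,z=e[1],.011+e[2]; np.save("F0.npy",F0)
x=-.065
while x<.03:
    x+=.006; movel(tcp(x+e[0],y,z),speed=.06)
    F=rail(read_ft_force())-F0; w=where()
    print((w*1e3).round(1),F.round(1),round(y*1e3,2),round(z*1e3,2))
    y+=np.clip(F[1]*1e-4,-.0006,.0006); z+=np.clip(F[2]*1e-4,-.0006,.0006)
    if abs(F[0])>18 or np.hypot(F[1],F[2])>30: print("stop");break
np.save("st.npy",[x,y,z,e[0]]); print(read_time_s(),rail(read_ft_torque()).round(2))
E
```

```text
[-0.1  -0.31 -2.62] [-64.52   0.34  11.6 ]
time 9.775
[-58.7  -0.3  10.6] [-0.  -0.2 -0.3] -0.34 10.4
[-52.8  -0.3  10.5] [-1.1 -0.6  0.4] -0.36 10.37
[-46.8  -0.4  10.5] [-0.1  0.2  0.2] -0.42 10.41
[-40.8  -0.4  10.6] [-0.8  0.6 -0.8] -0.41 10.42
[-34.8  -0.3  10.5] [ 0.6  0.5 -0.5] -0.35 10.35
[-28.7  -0.3  10.5] [0.1 0.3 0.4] -0.3 10.3
[-22.7  -0.6  10.5] [ 0.2 -1.4  1.5] -0.27 10.34
[-16.6  -0.6  10.5] [ 0.1 -0.8  0.9] -0.42 10.48
[-10.7  -0.6  10.6] [ 1.2 -1.   1. ] -0.5 10.57
[-4.8 -0.6 10.6] [ 0.4 -0.7  0.2] -0.6 10.68
[ 1.1 -0.6 10.6] [ 0.6 -0.8  2.4] -0.67 10.7
[ 7.  -0.7 10.8] [-0.1 -1.2 -1.3] -0.75 10.94
[13.  -0.7 10.7] [ 0.4 -0.2  0.8] -0.88 10.81
[18.9 -0.8 10.8] [ 0.3 -0.1  0.2] -0.89 10.89
[24.8 -0.9 10.8] [0.7 0.6 0.4] -0.91 10.91
[30.9 -0.9 10.8] [-0.2 -0.1  0.9] -0.85 10.95
13.775 [ 0.04 -0.01  0.03]
```

```bash
python3 - <<'E'
from h import *
F0=np.load("F0.npy");x,y,z,ex=np.load("st.npy")
while x<.1299:
    x=x+(.012 if x<.085 else .003); movel(tcp(x+ex,y,z),speed=.08)
    F=rail(read_ft_force())-F0; w=where()
    print((w*1e3).round(1),F.round(1),round(y*1e3,2),round(z*1e3,2))
    y+=np.clip(F[1]*1e-4,-.0005,.0005); z+=np.clip(F[2]*1e-4,-.0005,.0005)
    if abs(F[0])>22 or np.hypot(F[1],F[2])>30: print("stop");break
np.save("st.npy",[x,y,z,ex]); print(read_time_s(),read_finger_gap())
E
```

```text
[42.8 -1.1 10.8] [ 0.   0.1 -0.2] -0.85 11.04
[54.5 -1.1 10.7] [1.8 0.5 4.2] -0.85 11.02
[66.5 -1.  11.1] [-0.2  0.3 -0.8] -0.79 11.44
[78.5 -1.  11.1] [0.6 0.9 0.3] -0.76 11.36
[90.5 -0.9 11.1] [ 0.8  0.3 -0.5] -0.67 11.39
[93.2 -0.7 11. ] [ 0.4 -0.8 -0.5] -0.64 11.34
[96.3 -0.7 10.9] [-0.5  1.4 -1. ] -0.71 11.29
[98.7 -0.5 11. ] [-2.9  0.5  2.1] -0.58 11.19
[101.6  -0.7  11. ] [-4.4 -0.9  2.6] -0.52 11.4
[104.3  -1.4  11.1] [-5.2 -1.3  1.9] -0.62 11.65
[105.7  -1.2  11.2] [-7.6 -0.3  4.7] -0.75 11.84
[107.5  -1.1  11.4] [-8.3 -0.2  5.5] -0.78 12.31
[109.4  -1.   11.5] [-11.   -0.2   5.8] -0.8 12.81
[111.2  -1.   11.7] [-11.9  -0.2   5.7] -0.82 13.31
[113.2  -1.   11.8] [-13.6  -0.8   6. ] -0.85 13.81
[115.5  -0.9  11.9] [-12.3   0.2   5.9] -0.92 14.31
[119.5  -1.2  11.7] [-10.3   0.    0.1] -0.91 14.81
[122.1  -0.9  11.9] [-9.8  0.2  0.9] -0.9 14.83
18.525 0.034294215590926734
```

```bash
python3 - <<'E'
from h import *
F0=np.load("F0.npy");x,y,z,ex=np.load("st.npy")
pause(.3);print((where()*1e3).round(1),(rail(read_ft_force())-F0).round(1))
z-=.0008;last=None
for i in range(12):
    x+=.0015; movel(tcp(x+ex,y,z),speed=.03); pause(.08)
    F=rail(read_ft_force())-F0; w=where()
    print(round(x*1e3,1),(w*1e3).round(1),F.round(1),round(read_time_s(),2))
    if w[0]>.1345 or F[0]<-18: print("stop");break
np.save("st.npy",[x,y,z,ex])
E
```

```text
[126.7  -1.4  12.4] [-5.1  1.1 -7.8]
131.5 [129.6  -1.2  12.5] [ -4.1   1.4 -10.3] 19.16
133.0 [130.6  -1.2  12.5] [ -5.8   0.2 -10.2] 19.49
134.5 [132.   -1.2  12.5] [ -5.7   0.7 -10. ] 19.82
136.0 [133.5  -1.2  12.5] [-4.7  0.3 -9.6] 20.16
137.5 [135.2  -1.2  12.6] [-4.8  1.1 -9.4] 20.49
stop
```

```bash
python3 - <<'E'
from h import *
F0=np.load("F0.npy");x,y,z,ex=np.load("st.npy")
z-=.0015; fm=0; snap=False
for i in range(20):
    x+=.0007; movel(tcp(x+ex,y,z),speed=.02); pause(.1)
    F=rail(read_ft_force())-F0; w=where()
    print(round(x*1e3,1),(w*1e3).round(1),F.round(1),round(read_time_s(),2))
    fm=min(fm,F[0])
    if i>1 and F[0]>fm+4: print("snap?");break
    if F[0]<-13: print("stop");break
np.save("st.npy",[x,y,z,ex])
E
```

```text
138.2 [138.4  -1.1  12.7] [-2.8  0.9 -8. ] 20.84
138.9 [138.4  -1.1  12.6] [-3.3  0.4 -7.3] 21.19
139.6 [138.5  -1.1  12.6] [-4.1 -0.5 -5.4] 21.54
140.3 [138.9  -1.   12.5] [-4.9  0.6 -5.7] 21.89
141.0 [139.3  -1.   12.4] [-5.3  0.4 -5.5] 22.24
141.7 [139.8  -0.9  12.4] [-5.8 -0.5 -6. ] 22.59
142.4 [140.5  -0.9  12.3] [-5.3 -0.4 -4.9] 22.94
143.1 [141.1  -0.9  12.3] [-5.9 -0.5 -4.9] 23.29
143.8 [141.7  -0.9  12.3] [-5.8 -0.2 -5. ] 23.64
144.5 [142.2  -0.9  12.3] [-6.5  0.2 -4.9] 23.99
145.2 [142.9  -0.9  12.3] [-6.8 -0.1 -5.2] 24.34
145.9 [143.4  -0.9  12.2] [-5.6  0.2 -5. ] 24.69
146.6 [144.   -0.8  12.2] [-6.5 -0.5 -4. ] 25.04
147.3 [144.7  -0.8  12.2] [-6.9 -1.4 -4.6] 25.39
148.0 [145.2  -0.8  12.2] [-6.5  0.4 -5.3] 25.74
148.7 [145.8  -0.8  12.1] [-8.5 -0.6 -5. ] 26.09
149.4 [146.4  -0.8  12.1] [-6.8 -0.  -3.8] 26.44
150.1 [147.   -0.7  12.1] [-7.5 -0.2 -4.3] 26.79
150.8 [147.5  -0.8  12.1] [-6.9 -0.2 -4.6] 27.14
151.5 [147.8  -0.7  12. ] [-8.9 -0.  -3.9] 27.49
```

```bash
python3 - <<'E'
from h import *
s=save("scene","s3");t=save("top","t3");print(read_time_s(),(where()*1e3).round(1),(rail(read_ft_force())-np.load("F0.npy")).round(1))
a=cv2.resize(s[180:300,250:410],None,fx=4.9,fy=4.9,interpolation=cv2.INTER_CUBIC)[:,:,::-1]
cv2.imwrite("pics/z3.png",a[:600,:800])
E
```

```text
27.5917 [147.9  -0.7  12. ] [-9.  -0.3 -4.1]
```

View pics/z3.png

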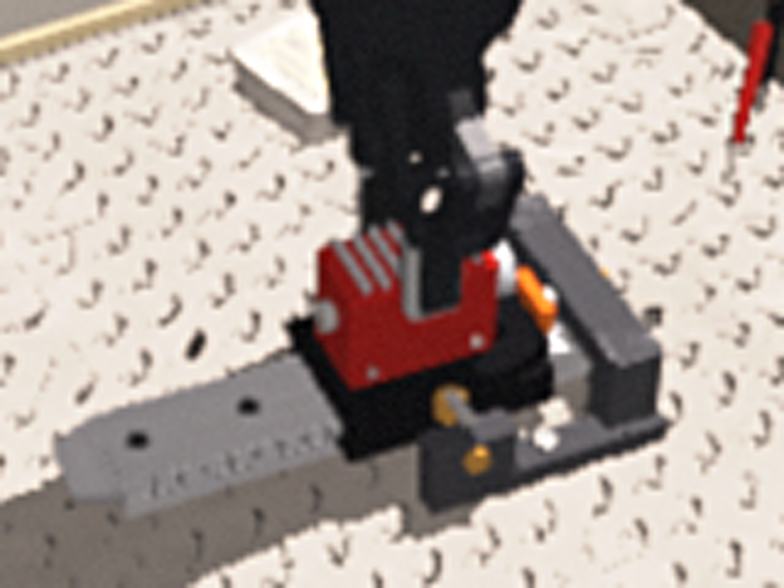

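The scene crop shows the fingers at the front of the housing, about (440,280). The module has slipped back in the grip and isn't at the buffer or in the notches yet. I'll locate it, then regrip harder.

```bash
python3 - <<'E'
from h import *
print(read_finger_gap(),read_grasp_force())
def rx(c,n,z):
    for r in tip_of(c,n)[:1]:
        p=onz(c,r["at"],z); print(c,n,round(r["confidence"],2),(rail([*(p[:2]-TIP),z])*1e3).round(1))
for c in("top","scene"):
    for n,z in dict(laser=.011,laser_grip=.065,laser_notch=.033).items(): rx(c,n,z)
move_gripper(.06); pause(.1)
x,y,z,ex=np.load("st.npy")
w=where(); print((w*1e3).round(1),(rail(read_ft_force())-np.load("F0.npy")).round(1),read_time_s())
for c in("top","scene"):
    save(c,c+"4")
    for n,z in dict(laser=.011,laser_grip=.065,laser_notch=.033).items(): rx(c,n,z)
save("wrist","w4");np.save("w4.npy",camera_params("wrist")["camera_from_world"])
for n,z in dict(laser=.011,laser_grip=.065).items(): rx("wrist",n,z)
print(read_time_s())
E
```

```text
0.034608080467941955 61.50107145309448
scene laser 0.64 [148.5  13.3  11. ]
scene laser_grip 0.58 [137.   -6.7  65. ]
scene laser_notch 0.61 [156.4   5.2  33. ]
[153.1  -0.6  14.3] [0.8 0.6 2.7] 28.3583
scene laser 0.94 [147.7  -1.3  11. ]
scene laser_grip 0.81 [137.4  -5.9  65. ]
scene laser_notch 0.72 [147.7  -4.   33. ]
wrist laser 0.96 [142.9   0.5  11. ]
wrist laser_grip 0.68 [133.1  -1.2  65. ]
28.9083
```

View pics/w4.png

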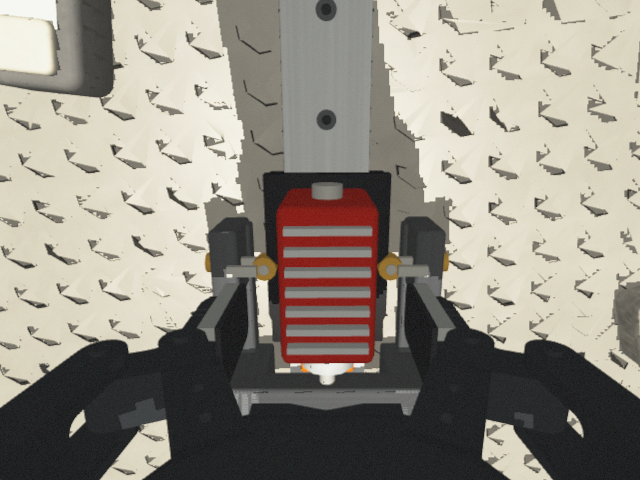

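The wrist view shows the rollers at (265,267) and (390,267), overlapping the deck edges. That suggests they snapped in at the earlier jump and the fingers then slid on the housing. I'll check this with numbers.

```bash
python3 - <<'E'
from h import *
K=np.array(camera_params("wrist")["K"])
def bz(T,px,z):
    R,t=T[:3,:3],T[:3,3];o=-R.T@t;d=R.T@np.linalg.solve(K,[*px,1]);p=o+d*(z-o[2])/d[2];return (rail([*(p[:2]-TIP),z])*1e3).round(1)
T=np.load("w4.npy")
print("rollers",bz(T,(265,267),.037),bz(T,(390,267),.037))
print("deck rear",bz(T,(264,174),.036),bz(T,(391,174),.036))
print("deck front corner/chamfer",bz(T,(270,300),.036),bz(T,(386,300),.036))
print("housing top front/rear",bz(T,(328,361),.082),bz(T,(328,205),.082))
im=cv2.imread("pics/w4.png")[160:400,200:450];cv2.imwrite("pics/z4.png",cv2.resize(im,None,fx=2.5,fy=2.5,interpolation=cv2.INTER_CUBIC))
E
```

```text
rollers [141.8 -30.5  37. ] [141.8  28.8  37. ]
deck rear [ 98.  -29.4  36. ] [98.  27.6 36. ]
deck front corner/chamfer [159.2 -29.   36. ] [159.2  27.8  36. ]
housing top front/rear [163.3  -0.8  82. ] [103.3  -0.9  82. ]
```

View pics/z4.png

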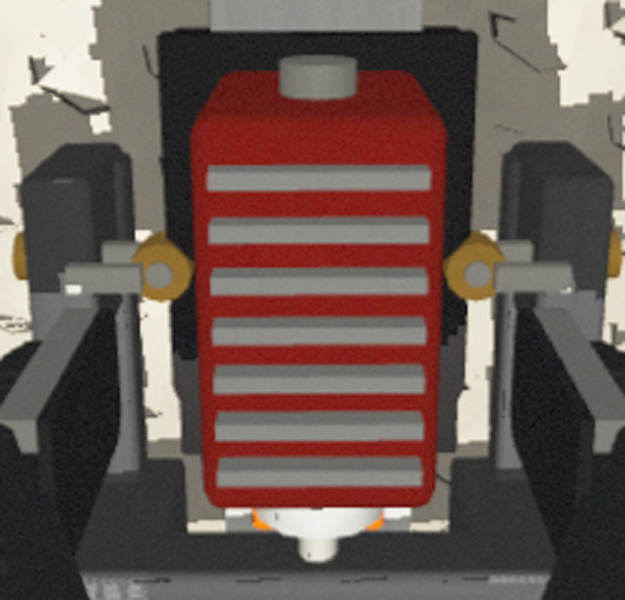

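The rollers sit 59.3 mm apart, against 58.4 mm when free and about 68 mm on the plain deck side. The module is at x ≈ 142.5 mm, level with the rollers at 141.8 mm, so it is home and held. I'll retreat and recheck.

```bash
python3 - <<'E'
from h import *
p=list(read_eef_pos()); p[2]+=.13
movel(p,speed=.12); pause(.4)
save("wrist","w5")
for n,z in dict(roller_l=.037).items():
    for r in look_for("wrist",n)[:2]: print(n,round(r["confidence"],2),(rail([*(onz("wrist",r["at"],z)[:2]-TIP),z])*1e3).round(1))
for n,z in dict(laser=.010,laser_grip=.064,laser_notch=.032).items():
    for r in tip_of("wrist",n)[:1]: print(n,round(r["confidence"],2),(rail([*(onz("wrist",r["at"],z)[:2]-TIP),z])*1e3).round(1))
print(read_eef_pos(),read_time_s())
E
```

```text
roller_l 0.9 [139.  -36.4  37. ]
roller_l 0.82 [140.7  30.8  37. ]
laser 0.84 [142.2   0.4  10. ]
laser_grip 0.61 [135.4  -1.1  64. ]
[0.62873876 0.13911453 0.19755498] 30.7917
```

View pics/w5.png

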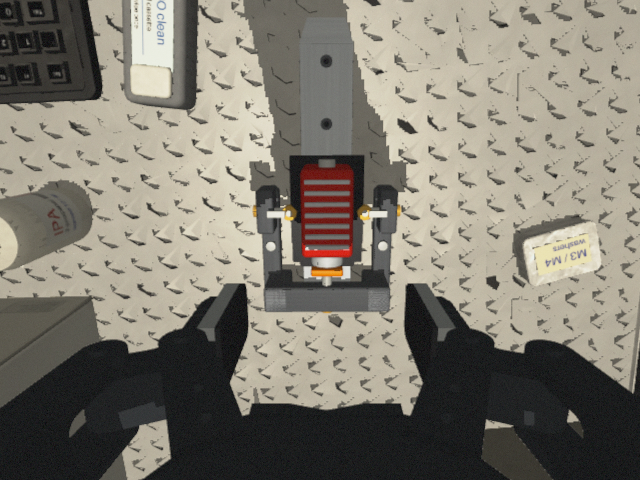

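```bash
python3 - <<'E'
from h import *
def cent(f,T):
    im=cv2.imread(f).astype(int);b,g,r=[im[:,:,i] for i in range(3)]
    K=np.array(camera_params("wrist")["K"]);R_,t=T[:3,:3],T[:3,3];o=-R_.T@t
    h=cv2.cvtColor(im.astype(np.uint8),cv2.COLOR_BGR2HSV); m=(h[:,:,0]>7)&(h[:,:,0]<18)&(h[:,:,1]>180)&(h[:,:,2]>200)
    m[:,:305]=0;m[:,347:]=0; ys,xs=np.nonzero(m)
    for px in((xs.mean(),ys.min()),(xs.mean(),ys.max())):
        d=R_.T@np.linalg.solve(K,[*px,1]);p=o+d*(.046-o[2])/d[2];print(f,len(ys),np.round(px,1),(rail([*(p[:2]-TIP),0])*1e3).round(1))
cent("pics/w1.png",np.load("w1.npy")); cent("pics/w5.png",camera_params("wrist")["camera_from_world"])
a=cv2.imread("pics/w5.png")[140:320,245:405];b=cv2.imread("pics/w1.png")[180:320,265:390]
o=np.zeros((600,800,3),np.uint8);A=cv2.resize(a,None,fx=3.3,fy=3.3,interpolation=2);o[:A.shape[0],:528]=A;B=cv2.resize(b,None,fx=2.1,fy=2.1,interpolation=2);o[:B.shape[0],530:530+B.shape[1]]=B
cv2.imwrite("pics/z5.png",o)
E
```

```text
pics/w1.png 88 [325.7 278. ] [180.   -0.2   0. ]
pics/w1.png 88 [325.7 282. ] [184.5  -0.3   0. ]
pics/w5.png 108 [325.5 270. ] [188.   -1.9   0. ]
pics/w5.png 108 [325.5 275. ] [192.3  -1.9   0. ]
```

View pics/z5.png

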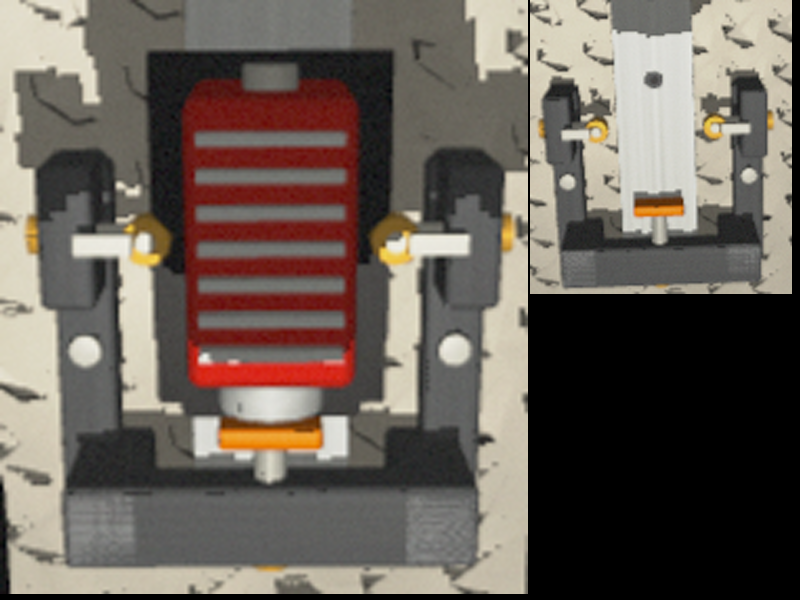

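The buffer is pressed in about 8 mm by this measure (nominal 6–7 mm). The module rests against it and both rollers overlap the deck edges in the notches. Nothing else has moved, so I'm handing it in.

```bash
python3 -c "
from bench import *
print(sign_off())"
```

```text
the job is handed in; nothing more can be done
None
```

The laser module is threaded on lens first, clicked into the roller notches and released; I handed the job in after about 31 s of the 51 s, with the cameras showing the buffer pressed in about 8 mm and the bottle, cassette and tin untouched (no verdict was returned).

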